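Close out a kiln firing: zero the peak pointer and show the witness plate

TASK

Close out the last firing: turn the reset knob on the kiln meter back (counter-clockwise) until it rests on its zero stop and leave it there, then lift the witness plate, the one glass plate with a notched corner, out of its stand by its clear end without the fingers touching the frosted end. Finish still holding it: the program ends with the plate in the gripper, kept still about 20 cm above the bench with its label over the middle of the light pad, tipped about 45 degrees from upright so that the label side looks upward and the bare side downward. Do not shift or knock over the two other plates or the other things on the bench.

Things in the scene. Friction and masses are not known exactly. Their poses are not given: they have to be found in the camera images.
- peak (a joint): angle of the black reset knob on top of the kiln meter, rad: 0 = resting on the zero stop (hard stop), grows clockwise seen from above, up to 2.4; starts at 0.6 to 1.3. Stays where it is left (friction torque about 0.03 N m, no spring).
- peak_grip (a point): point on the knob's upright axis, 92 mm above the bench, the height to grip. Bar grip 42 mm long, 14 thick, 32 high (top 99 mm above the bench), on a 44 mm disc 8 mm high and a 68 mm foot 6 mm high. The frame turns with the knob: x along the bar, z up; a white line on the -x half of the bar's top is the pointer.
- meter: kiln meter, a fixed grey box 150 x 150 x 55 mm high with a round white dial and black ticks on top, knob in the middle; origin at the centre of its underside, x and y along its sides. At zero the knob's axes are parallel to the meter's.
- plate: witness plate: glass, 10 mm thick (x), 90 long (y), 44 high (z), 100 g; stands on a long edge in its stand, free to lift out. Origin: centre of its lower edge, 21 mm above the bench; z up. Frosted (opaque white) end: y 13 to 45 mm; the rest, y -45 to 13, is clear, pale green. The upper outer corner of the frosted end has a 12 x 12 mm square notch. x is the way the label faces.
- label (a point): centre of the paper label (24 x 20 mm), on the +x face of the witness plate's frosted end: x 5, y 29, z 21 mm in the plate's frame; same axes (x out of the label). Seen from the label side with the plate standing, the notch is at the upper right, so the notch tells which face has the label.
- clear_end (a point): a good place to grip the witness plate across its 10 mm thickness: in the plate's frame x 0, y -18, z 31 mm (between the faces, in the clear part, 13 mm below the upper edge); same axes as the plate.
- stand_plate: fixed dark graphite stand of the witness plate, 58 (x) x 70 (y) x 35 mm high, with a slot along y, 12 mm wide, 14 deep, open at both ends; origin at the centre of its underside. The plate has 1 mm play each side, sticks out about 10 mm past both ends and 30 mm above. The two other plates stand in like stands.
- blank_clear: bystander: plate standing in a like stand, loose, of the same size and frame, all clear, no notch, no label. Leave alone.
- blank_frosted: bystander: plate standing in a like stand, loose, of the same size and frame with a frosted end at +y, but no notch and no label. Leave alone.
- pad_mid (a point): middle of the top of the light pad, a fixed flat square 150 x 150 x 13 mm with a white face, on the bench.
- jar: bystander: loose glass jar, 64 mm wide, 100 mm high; origin under its centre.
- brick: bystander: loose firebrick piece 115 x 58 x 35 mm high; origin under its centre.
- marver: bystander: loose dark steel disc, 48 mm wide, 14 mm high, between meter and plates; origin under its centre.
- paddle: bystander: loose spatula 200 mm long beyond the light pad, on the right; origin at its middle.
- cup: bystander: loose steel cup, 68 mm wide, 75 mm high, at the back; origin under its centre.
- rods: bystander: loose flat bundle of rods about 130 mm long, 45 mm wide, 5 mm high, between pad and plates; origin under its middle.
Mind the look-alikes: they are no part of the job. Leave any pink look-alike of the meter alone. Of the things that look like the part that bears pad_mid, the smaller one is meant.

How it is judged:
On the way, in this order (a step that is already met when the one before it is completed fails the run):
1. the knob rests on its zero stop while the witness plate still stands in its stand (value of joint peak below 0.06 rad and distance of plate from where it was at the start of the episode below 0.02 m), for 0.2 s.
2. the witness plate is lifted clear of its stand in the fingers (height (world z) of plate above 0.06 m and contact force between the fingers and plate above 1 N), for 0.2 s.
At the end, for the whole second after the job is handed in: Knob within 0.08 rad of its zero stop. Witness plate held still (under 30 mm/s) by the fingers (over 1 N) and nothing else, label centre within 50 mm horizontally of the light pad's middle and 130 to 300 mm above the bench, label normal (plate x) within 1.0 rad of straight up (value of joint peak below 0.08 rad and horizontal distance between label and pad_mid below 0.05 m and height (world z) of label between 0.13 and 0.3 m and angle between plate's own x axis and vertical below 1 rad and contact force between the fingers and plate above 1 N and linear speed of plate below 0.03 m/s); the arm keeps its last pose, push and grip.
It fails at once if a finger presses on the frosted end of the witness plate, its lower or upper part (over 1 N) (contact force between the fingers and plate_c1 above 1 N or contact force between the fingers and plate_c2 above 1 N).
It fails at once if another plate is shifted more than 15 mm or tipped (distance of any of blank_clear, blank_frosted from where it was at the start of the episode above 0.015 m or angle between any of blank_clear, blank_frosted's own z axis and vertical above 0.3 rad).
It fails at once if a bystander is shifted more than 25 mm (distance of any of jar, brick, marver, paddle, cup, rods from where it was at the start of the episode above 0.025 m).
It also fails if it takes over 50 s, if anything falls off the work surface, if the arm or the gripper's body presses on something with over 40 N, if the wrist force passes 120 N, or if a joint passes its speed limit or range.

ROBOT

A 7-joint arm with a two-finger parallel gripper is mounted at the origin on the work surface. World frame = base frame: x ahead of the robot, y to its left, z up, the work surface at z = 0. Lengths are in m, angles in rad, forces in N, time in s.
With the tool pointing down it reaches from about 0.4 to 0.85 m from the base axis. Payload 10.4 kg.
Tool frame: the origin (TCP) lies on the centre line of the jaws, within the pads' length; the fingertips stand 11 mm ahead of it and the grasp point (between the pads) lies 8 mm behind it (tip_reach is the distance from the TCP to the fingertips, in m); z points along the fingers, y is the line along which they close (so a half turn about z gives the same grasp; the last joint's range is limited). The gripper opens to 85 mm and grips with 20 to 120 N. Pads are 22 mm wide; open, the fingers measure 114 mm over their backs; the gripper's body (76 mm by 85 mm) begins 54 mm behind the grasp point. The pads swing forward as they close: fully open they stand 13 mm farther back than shut.
Start: joints at [1.105, 0.332, -0.065, 1.46, 0.022, 1.35, -0.088], TCP at [0.268, -0.565, 0.242] pointing down, gripper open.
Joint ranges: [-2.6, 2.6], [-0.5, 2.12], [-1.47, 1.34], [0.16, 2.42], [-1.27, 4.41], [0.06, 2.06], [-2.6, 2.6]. Speed limits (rad/s): [2.22, 2.22, 2.79, 2.79, 3.14, 3.14, 3.14].

INTERFACE

Orientations are given as a unit quaternion [x, y, z, w].
In Python, from workcell import get_obs, camera, hand_in, tip_reach gives the robot as it stands. The module is installed in compiled form; this text tells all that it offers.
- The arm moves only by the tool move_arm, never from a script. Its argument "plan" is a list of rows, each an object with "delta_pos": the shift along the tool's x, y, z in normalised numbers (1 is 0.8 m), a list of three; "turn": the turn, a rotation vector about the tool's x, y, z in a scale on which 1.0 is 2 pi rad, a list of three; "fingers": the closure, from 0 (fully open) to 1 (shut). A call has 1 to 12 rows; each row is the pose to reach, as a shift and turn from the pose commanded when the call began, along the tool's axes at that moment; what a row does not reach only later rows make up. A row lasts 1/8 s, in which the tool goes at most 62.5 mm and 10.7 degrees, less where a joint would pass 70% of its speed; a pose out of reach is approached as far as the arm can. Shift and turn numbers lie between -1 and 1, and a call with a number outside is refused. A call with a gripper value outside its range is refused whole. The fingers move at their own pace and stop on an object; "force" is the grip in N (left out, the last holds). Time passes only in rows, so rows that repeat a pose let the fingers close. It gives the time, the measured TCP pose, the force, the opening and the grip force at its end, in the units of the state.
- get_obs(): the state, without advancing time (a new reading comes with each control period).
- camera(name): name is "side" or "top"; returns a dict with "color" (480x640x3 uint8, red, green, blue), "range_z" (480x640 float32, m along the optical axis (not along the pixel's ray), 0 where there is no reading), "fx", "fy", "cx", "cy" (pixels), "k1" (the pictures are not rectified: a ray, as slopes to the right and down, at radius r is drawn at 1 + k1 r^2 times it, then the intrinsics apply), "R" (3x3) and "t" (3): a world point X has camera coordinates R X + t. Camera axes: x right, y down, z forward; pixel columns grow to the right and rows downward; lengths in m; the calibration is good to about 2 mm. A picture is of the moment at which its call begins.
- hand_in(): hands the job in; it is judged then, once.
The state is a dict: "clock": time; "joint_pos": joint angles; "joint_velocities": joint speeds; "tau": joint torques, N m; "position": TCP position; "ee_rot": TCP orientation; "ft_force": force on the tool from outside, world axes, zero at the start; "torque": the same for the moment, N m; "grip_width": opening from 0.0 (shut) to 1.0 (fully open); "grasp_force": force on a finger pad.
Only numpy, scipy, OpenCV 4.12 (cv2) and the standard library are available. Lean on these libraries where they do the work, as an engineer would, in place of code of your own. Each camera call takes 0.05 s, during which the arm holds its last target. There are 200 camera calls.

## Working session

There is one attempt and no reset: what is moved stays moved. The work goes in short steps, Python scripts to look and compute and a tool call to move; the robot and the scene stay as the last step left them, time stands still between calls to the robot, and variables do not carry over. Pictures are saved under pics/ and viewed, at most 10 in all, crops included, and the job is handed in when it is done.

Besides the shell and the picture viewer there is one more tool, called by a JSON object that holds its "api" and its "payload", one argument or row to a line. move_arm: Moves the arm, as the interface text tells. Its arguments: {"type":"object","properties":{"plan":{"type":"array","items":{"type":"object","properties":{"delta_pos":{"type":"array","items":{"type":"number"}},"turn":{"type":"array","items":{"type":"number"}},"fingers":{"type":"number"}}}},"force":{"type":"number"}},"required":["plan"]}

```bash
mkdir -p pics; cat > h.py <<'E'
import numpy as np, cv2, pickle
from scipy.spatial.transform import Rotation as Ro
from workcell import get_obs, camera, hand_in, tip_reach
def snap(n,f):
    c=camera(n); pickle.dump(c,open(f+'.pkl','wb')); cv2.imwrite('pics/'+f+'.png',c['color'][:,:,::-1]); return c
def load(f): return pickle.load(open(f+'.pkl','rb'))
def ray(c,u,v):
    K=np.array([[c['fx'],0,c['cx']],[0,c['fy'],c['cy']],[0,0,1.]])
    p=cv2.undistortPoints(np.array([[[u,v]]],float),K,np.array([c['k1'],0,0,0,0.]))[0,0]
    R,t=np.array(c['R']),np.array(c['t'])
    return -R.T@t, R.T@np.array([p[0],p[1],1.])
def atz(c,u,v,z):
    o,d=ray(c,u,v); return o+d*(z-o[2])/d[2]
def dep(c,u,v):
    o,d=ray(c,u,v); return o+d*c['range_z'][int(round(v)),int(round(u))]
def proj(c,X):
    p=np.array(c['R'])@X+np.array(c['t']); x,y=p[:2]/p[2]; s=1+c['k1']*(x*x+y*y)
    return c['fx']*x*s+c['cx'], c['fy']*y*s+c['cy']
def crop(f,x0,y0,w,h,s,o):
    im=cv2.imread('pics/'+f+'.png')[y0:y0+h,x0:x0+w]; cv2.imwrite('pics/'+o+'.png',cv2.resize(im,None,fx=s,fy=s,interpolation=cv2.INTER_CUBIC))
def rel(target_pos,Rt):
    o=get_obs(); R=Ro.from_quat(o['ee_rot']); return (R.inv().apply(np.array(target_pos)-o['position'])).round(4),(R.inv()*Rt).as_rotvec().round(4)
E
python3 - <<'E'
from h import *
for n in('top','side'):
    c=snap(n,n); print(n,c['fx'],c['k1'],-np.array(c['R']).T@np.array(c['t']))
o=get_obs();print(o['position'],Ro.from_quat(o['ee_rot']).as_matrix().round(3),o['grip_width'],o['joint_pos'],tip_reach)
E
```

```text
top 562.9691936333028 -0.15624874025167332 [0.39021227 0.00672563 1.57592637]
side 536.961771384594 -0.07959780281026395 [0.46256695 0.87302646 1.06750905]
[ 0.26765105 -0.56442573  0.24158875] [[ 0.904  0.428 -0.001]
 [ 0.428 -0.904  0.001]
 [-0.    -0.001 -1.   ]] 1.000758534799601 [ 1.10535679  0.33281634 -0.06467187  1.4608613   0.0216227   1.34991898
 -0.08852072] 0.011
```

View pics/top.png

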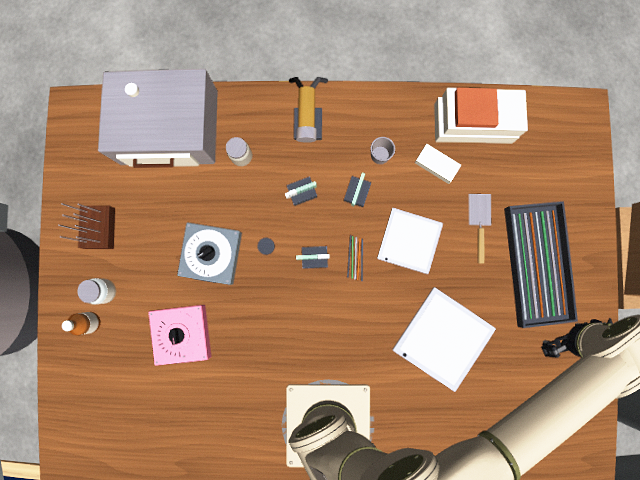

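View pics/side.png

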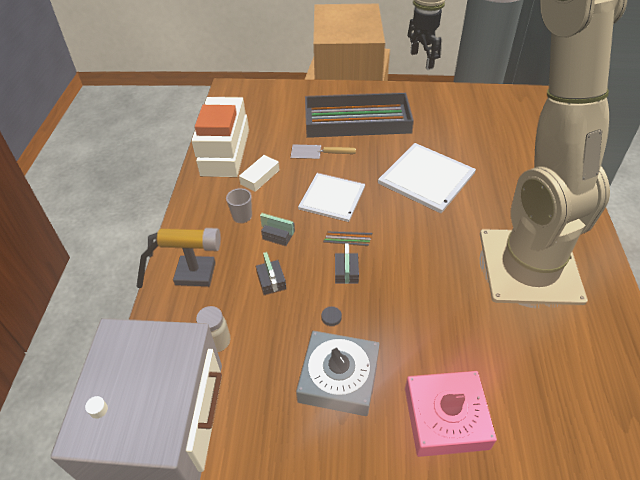

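The top view has the grey meter at (209,253), the small pad at (411,240), and the plates at (301,190), (358,190) and (313,257). Next I'll enlarge the plates and the knob.

```bash
python3 - <<'E'
from h import *
import cv2
a=cv2.imread('pics/top.png');b=cv2.imread('pics/side.png')
r=lambda im,x,y,w,h,s:cv2.resize(im[y:y+h,x:x+w],None,fx=s,fy=s,interpolation=cv2.INTER_CUBIC)
cv2.imwrite('pics/c1.png',np.vstack([np.hstack([r(a,280,165,100,110,4)[:440,:400],r(a,170,215,80,88,5)[:440]])]))
cv2.imwrite('pics/c2.png',r(b,240,200,140,80,5.7))
E
```

```text
(no output)
```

View pics/c1.png

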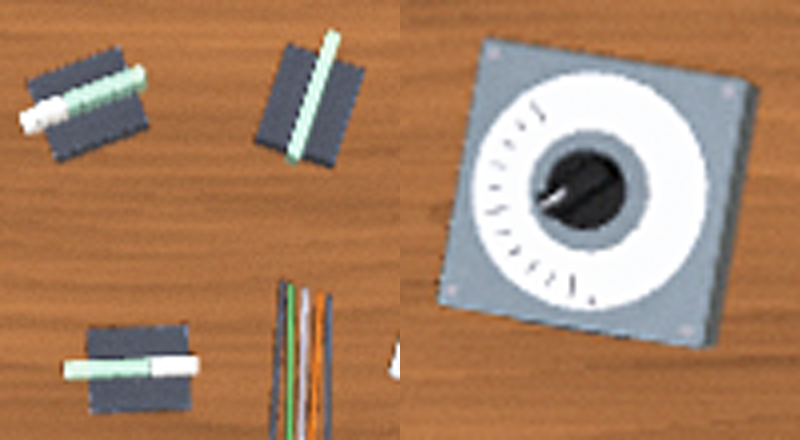

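View pics/c2.png

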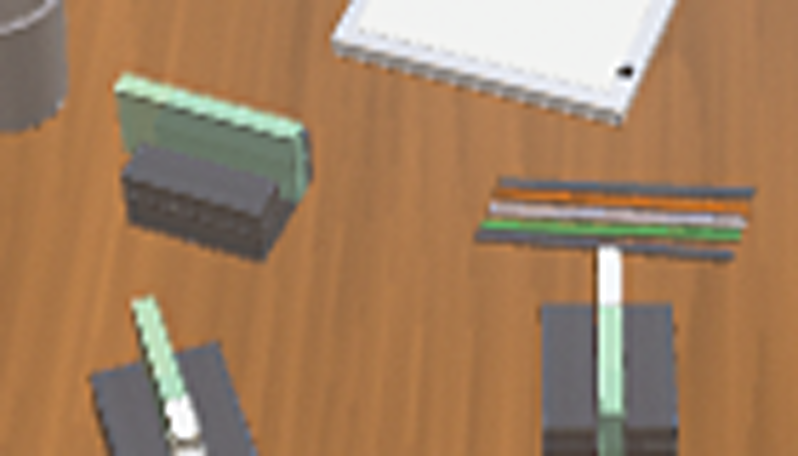

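Both (301,190) and (313,257) have frosted ends. The back-left one seems to have a step at its outer end, so I'll check that with depth and fit the geometry.

```bash
python3 - <<'E'
from h import *
a=load('top');b=load('side')
I=cv2.imread('pics/side.png');J=cv2.imread('pics/top.png')
r=lambda im,x,y,w,h,s:cv2.resize(im[y:y+h,x:x+w],None,fx=s,fy=s,interpolation=cv2.INTER_CUBIC)
cv2.imwrite('pics/c3.png',np.hstack([r(I,250,240,45,55,8),r(J,280,170,45,55,8)]))
def seg(c,u0,v0,u1,v1,n=14):
    for s in np.linspace(0,1,n):
        u,v=u0+s*(u1-u0),v0+s*(v1-v0);p=dep(c,u,v); print((round(u,1),round(v,1)),p.round(4),end=' ')
    print()
# top crop coords/4+(280,165)
seg(a,286,196,316,184); seg(a,297,257,329,256)
# stand top heights, meter, pad
for u,v in[(290,188),(312,195),(185,240),(411,240),(212,253)]: print(u,v,dep(a,u,v).round(4))
E
```

```text
(np.float64(286.0), np.float64(196.0)) [0.6346 0.1152 0.0505] (np.float64(288.3), np.float64(195.1)) [0.6368 0.1087 0.0532] (np.float64(290.6), np.float64(194.2)) [0.6397 0.1026 0.051 ] (np.float64(292.9), np.float64(193.2)) [0.6417 0.0961 0.0544] (np.float64(295.2), np.float64(192.3)) [0.6437 0.0896 0.0578] (np.float64(297.5), np.float64(191.4)) [0.647  0.0835 0.0539] (np.float64(299.8), np.float64(190.5)) [0.6488 0.077  0.058 ] (np.float64(302.2), np.float64(189.5)) [0.6534 0.0712 0.0466] (np.float64(304.5), np.float64(188.6)) [0.655  0.0647 0.0523] (np.float64(306.8), np.float64(187.7)) [0.6583 0.0586 0.0479] (np.float64(309.1), np.float64(186.8)) [0.6594 0.052  0.0563] (np.float64(311.4), np.float64(185.8)) [0.6619 0.0457 0.057 ] (np.float64(313.7), np.float64(184.9)) [0.6643 0.0394 0.0582] (np.float64(316.0), np.float64(184.0)) [ 0.6776  0.0341 -0.0009] 
(np.float64(297.0), np.float64(257.0)) [0.4667 0.0828 0.0677] (np.float64(299.5), np.float64(256.9)) [0.4671 0.0763 0.0644] (np.float64(301.9), np.float64(256.8)) [0.4677 0.07   0.0578] (np.float64(304.4), np.float64(256.8)) [0.4673 0.0628 0.0708] (np.float64(306.8), np.float64(256.7)) [0.4678 0.0564 0.0656] (np.float64(309.3), np.float64(256.6)) [0.4677 0.0497 0.0704] (np.float64(311.8), np.float64(256.5)) [0.4684 0.0432 0.0631] (np.float64(314.2), np.float64(256.5)) [0.4684 0.0366 0.0662] (np.float64(316.7), np.float64(256.4)) [0.469  0.03   0.0602] (np.float64(319.2), np.float64(256.3)) [0.469  0.0234 0.0646] (np.float64(321.6), np.float64(256.2)) [0.4692 0.0167 0.0647] (np.float64(324.1), np.float64(256.2)) [0.4692 0.0101 0.0694] (np.float64(326.5), np.float64(256.1)) [0.4695 0.0035 0.0674] (np.float64(329.0), np.float64(256.0)) [ 0.4735 -0.0035 -0.0035] 
290 188 [0.6601 0.1057 0.0319]
312 195 [0.6399 0.0443 0.0364]
185 240 [0.5125 0.3917 0.0521]
411 240 [ 0.5186 -0.2332  0.0088]
212 253 [0.4764 0.313  0.0667]
```

View pics/c3.png

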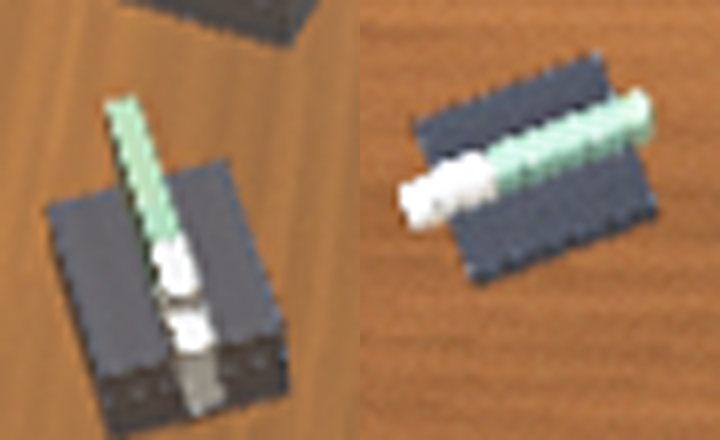

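The back-left plate at (301,190) is the notched one: the side view shows the step between its two white patches. Its frosted end points image-left, so the label faces world +x. Next I'll measure plate, knob and pad precisely.

```bash
python3 - <<'E'
from h import *
a=load('top');b=load('side')
def ang(d): return np.degrees(np.arctan2(d[1],d[0]))%360
P=lambda x,y:((x-360)/8+280,y/8+170); S=lambda x,y:(x/8+250,y/8+240)
st=[atz(a,*P(*q),.035) for q in[(412,122),(600,55),(660,212),(475,285)]]
print('stand top',np.mean(st,0).round(4),[ang(st[0]-st[1]).round(1),ang(st[3]-st[2]).round(1)])
ss=[atz(b,*S(*q),.035) for q in[(48,209),(224,160),(287,335),(100,382)]]
print('stand side',np.mean(ss,0).round(4),[ang(ss[3]-ss[0]).round(1),ang(ss[2]-ss[1]).round(1)])
e0=atz(a,*P(648,112),.065); print('clear end top',e0)
es=[atz(b,*S(*q),.065) for q in[(105,103),(135,95),(197,290),(162,296)]]
print('plate side: clear end',(es[0]+es[1])/2,'notch step',(es[2]+es[3])/2,ang(es[3]-es[0]))
# segmentation in top image: plate top pixels (bright)
for nm,c,z,box in(('top',a,.065,(312,318,178,192)),):
    pass
# knob: white pointer & dial
for nm,c,(x0,x1,y0,y1) in(('top',a,(170,250,215,303)),('side',b,(295,385,330,415))):
    g=cv2.cvtColor(c['color'],cv2.COLOR_RGB2GRAY); m=np.zeros_like(g); m[y0:y1,x0:x1]=(g[y0:y1,x0:x1]>225)*255
    ct=max(cv2.findContours(m,cv2.RETR_EXTERNAL,cv2.CHAIN_APPROX_NONE)[0],key=cv2.contourArea)
    pts=np.array([atz(c,*q[0],.0555)[:2] for q in cv2.convexHull(ct)],np.float32)
    cc,rr=cv2.minEnclosingCircle(pts); print(nm,'dial',cc,rr)
    # hull centroid
    M=cv2.moments((pts*1000).astype(np.float32)); print(M['m10']/M['m00']/1000,M['m01']/M['m00']/1000)
    k=np.array([[atz(c,u,v,.099)[:2],] for v in range(y0,y1) for u in range(x0,x1) if g[v,u]<45])[:,0]
    # dark px near
    k=k[np.linalg.norm(k-cc,axis=1)<.04]; w,V=np.linalg.eigh(np.cov(k.T)); print('dark',len(k),k.mean(0),np.sqrt(w),ang(V[:,1]))
# pointer and edges
p=[atz(a,(x-400)/5+170,y/5+215,.099) for x,y in[(540,207),(565,190)]]; print('pointer',p)
# meter edge angle
q=[atz(a,(x-400)/5+170,y/5+215,.055) for x,y in[(485,38),(748,80),(707,347),(440,303)]]
print('meter',np.mean(q,0),ang(q[3]-q[0]),ang(q[2]-q[1]),ang(q[0]-q[1])-90)
pc=[]
g=cv2.cvtColor(a['color'],cv2.COLOR_RGB2GRAY);m=np.zeros_like(g);m[200:280,370:450]=(g[200:280,370:450]>200)*255
r=cv2.minAreaRect(max(cv2.findContours(m,0,1)[0],key=cv2.contourArea));print('pad',r,atz(a,*r[0],.013))
I=cv2.imread('pics/side.png');J=cv2.imread('pics/top.png')
rs=lambda im,x,y,w,h,s:cv2.resize(im[y:y+h,x:x+w],None,fx=s,fy=s,interpolation=cv2.INTER_CUBIC)
cv2.imwrite('pics/c4.png',np.hstack([rs(I,318,338,40,40,10),rs(J,187,233,40,40,10)]))
E
```

```text
stand top [0.6512 0.0719 0.035 ] [np.float64(110.1), np.float64(112.0)]
stand side [0.6522 0.0816 0.035 ] [np.float64(110.9), np.float64(111.7)]
clear end top [0.66559233 0.03296581 0.065     ]
plate side: clear end [0.66834718 0.03960254 0.065     ] notch step [0.64127866 0.11293353 0.065     ] 109.93881386214392
top dial (0.477934330701828, 0.328018456697464) 0.06456926465034485
0.4775728436867964 0.32804528747763007
dark 155 [0.4756075  0.32034951] [0.00993794 0.01025764] 166.93823131133513
side dial (0.47760432958602905, 0.3310120403766632) 0.06413114070892334
0.4775413684205876 0.33107679303866666Traceback (most recent call last):
  File "<stdin>", line 23, in <module>
IndexError: too many indices for array: array is 1-dimensional, but 2 were indexed
```

```bash
python3 - <<'E'
from h import *
a=load('top');b=load('side')
def ang(d): return np.degrees(np.arctan2(d[1],d[0]))%360
un=lambda q,s,x0,y0:np.array([(q[0]+.5)/s-.5+x0,(q[1]+.5)/s-.5+y0])
p=[atz(a,*un((x-400,y),5,170,215),.099) for x,y in[(540,207),(565,190)]]; print('pointer',p)
q=[atz(a,*un((x-400,y),5,170,215),.055) for x,y in[(485,38),(748,80),(707,347),(440,303)]]
print('meter',np.mean(q,0),ang(q[3]-q[0]),ang(q[2]-q[1]),ang(q[0]-q[1])+90)
g=cv2.cvtColor(a['color'],cv2.COLOR_RGB2GRAY);m=np.zeros_like(g);m[200:280,370:450]=(g[200:280,370:450]>200)*255
r=cv2.minAreaRect(max(cv2.findContours(m,0,1)[0],key=cv2.contourArea));print('pad',r,atz(a,*r[0],.013))
# joint fit of stand+plate (cx,cy,yaw) from both cams
from scipy.optimize import least_squares
P=lambda x,y:un((x-360,y),8,280,170); S=lambda x,y:un((x,y),8,250,240)
pts=[] # (model x,y,z),cam,pix ; stand corners +-29,+-35 z35 ; y=+ is frosted
for X,Y,px in[(29,35,(412,122)),(29,-35,(600,55)),(-29,-35,(660,212)),(-29,35,(475,285))]: pts.append((X,Y,35,a,P(*px)))
for X,Y,px in[(-5,-45,(655,128)),(5,-45,(642,92))]: pts.append((X,Y,65,a,P(*px)))
for X,Y,px in[(29,35,(100,382)),(29,-35,(48,209)),(-29,-35,(224,160)),(-29,35,(287,335))]: pts.append((X,Y,35,b,S(*px)))
for X,Y,px in[(5,-45,(105,103)),(-5,-45,(135,95)),(-5,33,(197,290)),(5,33,(162,296))]: pts.append((X,Y,65,b,S(*px)))
def mod(t,X,Y,Z):
    c,s=np.cos(t[2]),np.sin(t[2]);X,Y=X/1e3,Y/1e3
    return np.array([t[0]+c*X-s*Y,t[1]+s*X+c*Y,Z/1e3])
def f(t,cams): return np.concatenate([np.array(proj(c,mod(t,X,Y,Z)))-px for X,Y,Z,c,px in pts if any(c is k for k in cams)])
for cams in([a],[b],[a,b]):
    s=least_squares(f,[.65,.075,.36],args=(cams,),loss='soft_l1');print(s.x,np.degrees(s.x[2]),f(s.x,cams).reshape(-1,2).round(1).tolist())
t=s.x
I=cv2.imread('pics/side.png');J=cv2.imread('pics/top.png')
def ov(im,c,x0,y0,w,h,sc,lines):
    o=cv2.resize(im[y0:y0+h,x0:x0+w],None,fx=sc,fy=sc,interpolation=cv2.INTER_CUBIC)
    for A,B in lines:
        q=[tuple(int(round(v)) for v in ((np.array(proj(c,X))-(x0,y0)+.5)*sc-.5)) for X in(A,B)]; cv2.line(o,*q,(0,0,255),1)
    return o
L=[(mod(t,*u),mod(t,*v)) for u,v in[((5,-45,65),(5,33,65)),((-5,-45,65),(-5,33,65)),((5,-45,65),(-5,-45,65)),((5,33,65),(-5,33,65)),((29,35,35),(29,-35,35)),((-29,35,35),(-29,-35,35)),((29,35,35),(-29,35,35)),((29,-35,35),(-29,-35,35)),((29,35,0),(-29,35,0))]]
k=lambda c:[(np.array([.4777+.035*np.cos(x),.3295+.035*np.sin(x),.0555]),np.array([.4777+.035*np.cos(x),.3295-.0+.035*np.sin(x),.0555])) for x in np.linspace(0,6.28,60)]
C=k(0)+[(np.array([.4777,.3295,.099]),)*2,(np.array([.4777,.3295,.055]),)*2]
cv2.imwrite('pics/c4.png',np.vstack([np.hstack([ov(I,b,245,245,50,40,8,L),ov(J,a,277,170,50,40,8,L)]),np.hstack([ov(I,b,315,338,50,35,8,C),ov(J,a,182,235,50,35,8,C)])]))
E
```

```text
pointer [array([0.46636994, 0.34491708, 0.099     ]), array([0.47545731, 0.33164923, 0.099     ])]
meter [0.47721713 0.32520656 0.055     ] 171.45372827241968 172.05761988865152 171.15350308337588
pad ((410.1009521484375, 240.33030700683594), (53.446712493896484, 53.255149841308594), 16.699243545532227) [ 0.5173595  -0.23004528  0.013     ]
[0.65202723 0.07402091 0.36934203] 21.161739356992207 [[-0.2, 0.7], [-0.1, 0.2], [-0.2, -0.1], [-0.8, -0.3], [0.6, -0.8], [0.9, 0.3]]
[0.653667   0.08046642 0.364143  ] 20.863857208708005 [[-0.3, 0.1], [-0.3, -0.1], [0.4, 0.3], [-0.2, -0.1], [-0.2, 0.0], [0.1, 0.1], [0.1, -0.3], [0.4, 0.0]]
[0.65335446 0.07806295 0.35550222] 20.368777009372977 [[-1.6, 0.1], [-1.4, -0.2], [-1.7, -0.4], [-2.4, -0.9], [-0.9, -1.1], [-0.5, -0.0], [-0.2, -0.8], [0.0, -0.9], [0.8, -0.4], [-0.0, -0.8], [0.2, -0.8], [0.5, -0.7], [0.3, -1.0], [0.5, -0.8]]
```

View pics/c4.png

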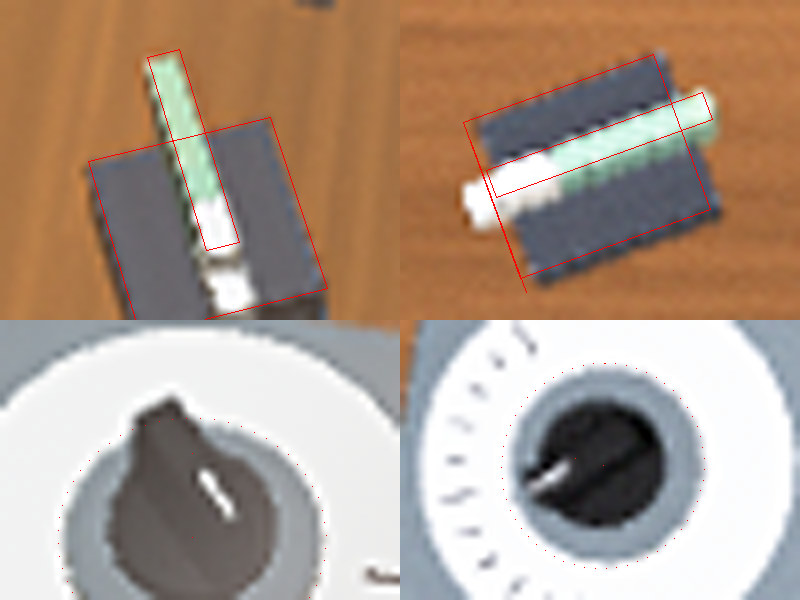

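Plate centre is about (0.653, 0.077), with plate x at a yaw of about 21°. The knob is at (0.4777, 0.3295) with its pointer at 125°, and zero is at 171.5°, so about 46° remain. Pad centre is (0.517, -0.230). Now the first move.

```bash
cat >> h.py <<'E'
def down(yaw,tilt=0):  # tool x at yaw(deg), z down; tilt about tool x
    c,s=np.cos(np.radians(yaw)),np.sin(np.radians(yaw))
    return Ro.from_matrix(np.array([[c,s,0],[s,-c,0],[0,0,-1]]).astype(float))*Ro.from_rotvec([np.radians(tilt),0,0])
E
python3 - <<'E'
from h import *
print(rel([.5,-.25,.26],down(75)),rel([.4777,.3295,.2],down(125)))
E
```

```text
(array([ 0.3447, -0.1846, -0.0182]), array([-1.300e-03, -5.000e-04, -8.662e-01])) (array([ 0.5728, -0.7176,  0.0425]), array([-1.0000e-03, -1.1000e-03, -1.7388e+00]))
```

The rows are not in the units I measure in: shifts go in shares of 0.8 m and turns go in shares of 2 pi rad. I convert before sending: -0.718 m is -0.8975, 0.573 m is 0.7163, -1.739 rad is -0.2768.

{"api": "move_arm", "payload": {
  "plan": [
    {"delta_pos": [0.4313, -0.2313, -0.0225], "turn": [0, 0, -0.1385], "fingers": 0},
    {"delta_pos": [0.4313, -0.2313, -0.0225], "turn": [0, 0, -0.1385], "fingers": 0},
    {"delta_pos": [0.4313, -0.2313, -0.0225], "turn": [0, 0, -0.1385], "fingers": 0},
    {"delta_pos": [0.4313, -0.2313, -0.0225], "turn": [0, 0, -0.1385], "fingers": 0},
    {"delta_pos": [0.4313, -0.2313, -0.0225], "turn": [0, 0, -0.1385], "fingers": 0},
    {"delta_pos": [0.4313, -0.2313, -0.0225], "turn": [0, 0, -0.1385], "fingers": 0},
    {"delta_pos": [0.7163, -0.8975, -0.0225], "turn": [0, 0, -0.2768], "fingers": 0},
    {"delta_pos": [0.7163, -0.8975, -0.0225], "turn": [0, 0, -0.2768], "fingers": 0},
    {"delta_pos": [0.7163, -0.8975, -0.0225], "turn": [0, 0, -0.2768], "fingers": 0},
    {"delta_pos": [0.7163, -0.8975, -0.0225], "turn": [0, 0, -0.2768], "fingers": 0},
    {"delta_pos": [0.7163, -0.8975, -0.0225], "turn": [0, 0, -0.2768], "fingers": 0},
    {"delta_pos": [0.7163, -0.8975, -0.0225], "turn": [0, 0, -0.2768], "fingers": 0}
  ]
}}

```text
clock: 1.6
position: [0.482, 0.1133, 0.26]
ee_rot: [0.461, 0.887, -0.0, 0.0]
ft_force: [1.6, 0.6, -0.3]
grip_width: 0.999
grasp_force: 0.0
```

```bash
python3 - <<'E'
from h import *
o=get_obs();print(o['clock'],o['position'],o['joint_pos'].round(2) if hasattr(o['joint_pos'],'round') else o['joint_pos'])
print(rel([.4777,.3295,.13],down(125)),rel([.4777,.3295,.087],down(125)))
E
```

```text
1.6 [0.48195616 0.11331399 0.25998271] [ 0.41  0.09 -0.77  1.74  0.07  1.34  0.24]
(array([0.1794, 0.1208, 0.1299]), array([-0.0001,  0.0006,  0.0015])) (array([0.1795, 0.1208, 0.1729]), array([-0.0001,  0.0006,  0.0015]))
```

In the tool's units: 0.179 m is 0.2238, 0.121 m is 0.1513.

{"api": "move_arm", "payload": {
  "plan": [
    {"delta_pos": [0.2238, 0.1513, 0.125], "turn": [0, 0, 0], "fingers": 0},
    {"delta_pos": [0.2238, 0.1513, 0.125], "turn": [0, 0, 0], "fingers": 0},
    {"delta_pos": [0.2238, 0.1513, 0.125], "turn": [0, 0, 0], "fingers": 0},
    {"delta_pos": [0.2238, 0.1513, 0.125], "turn": [0, 0, 0], "fingers": 0},
    {"delta_pos": [0.2238, 0.1513, 0.125], "turn": [0, 0, 0], "fingers": 0},
    {"delta_pos": [0.2238, 0.1513, 0.125], "turn": [0, 0, 0], "fingers": 0}
  ]
}}

```text
clock: 2.35
position: [0.479, 0.3271, 0.1598]
ee_rot: [0.462, 0.887, -0.0, -0.0]
ft_force: [0.5, -0.6, 0.9]
grip_width: 1.004
grasp_force: 0.0
```

```bash
python3 - <<'E'
from h import *
o=get_obs();print(o['clock'],o['position'],np.round(o['joint_pos'],2))
print(rel([.4777,.3295,.087],down(125)))
E
```

```text
2.35 [0.4790151  0.32705108 0.15980212] [ 0.    0.42 -0.85  1.65  0.33  1.22 -0.31]
(array([0.0028, 0.0004, 0.0728]), array([-0.0007,  0.0003, -0.    ]))
```

In the tool's units: 0.072 m is 0.09, 0.06 m is 0.075.

{"api": "move_arm", "payload": {
  "force": 25,
  "plan": [
    {"delta_pos": [0.0038, 0, 0.05], "turn": [0, 0, 0], "fingers": 0.4},
    {"delta_pos": [0.0038, 0, 0.075], "turn": [0, 0, 0], "fingers": 0.4},
    {"delta_pos": [0.0038, 0, 0.09], "turn": [0, 0, 0], "fingers": 0.4},
    {"delta_pos": [0.0038, 0, 0.09], "turn": [0, 0, 0], "fingers": 0.4},
    {"delta_pos": [0.0038, 0, 0.09], "turn": [0, 0, 0], "fingers": 1},
    {"delta_pos": [0.0038, 0, 0.09], "turn": [0, 0, 0], "fingers": 1},
    {"delta_pos": [0.0038, 0, 0.09], "turn": [0, 0, 0], "fingers": 1},
    {"delta_pos": [0.0038, 0, 0.09], "turn": [0, 0, 0], "fingers": 1},
    {"delta_pos": [0.0038, 0, 0.09], "turn": [0, 0, 0], "fingers": 1}
  ]
}}

```text
clock: 3.48
position: [0.4769, 0.3298, 0.089]
ee_rot: [0.462, 0.887, -0.001, 0.0]
ft_force: [-5.4, -5.3, 9.6]
grip_width: 0.162
grasp_force: 26.9
```

```bash
python3 - <<'E'
from h import *
o=get_obs();print(o['position'],o['grip_width']*85,o['grasp_force'],o['ft_force'],o['torque'])
E
```

```text
[0.4768599  0.32980567 0.08898846] 13.800887663790625 26.889710426330566 [-5.43454759 -5.34347458  9.55999691] [-0.91427166  1.09010482 -0.02132022]
```

Gripped at 13.8 mm, which matches the 14 mm bar. Turn it counter-clockwise.

In the tool's units: -0.74 rad is -0.1178.

{"api": "move_arm", "payload": {
  "plan": [
    {"delta_pos": [0, 0, 0], "turn": [0, 0, -0.0239], "fingers": 1},
    {"delta_pos": [0, 0, 0], "turn": [0, 0, -0.0477], "fingers": 1},
    {"delta_pos": [0, 0, 0], "turn": [0, 0, -0.0716], "fingers": 1},
    {"delta_pos": [0, 0, 0], "turn": [0, 0, -0.0923], "fingers": 1},
    {"delta_pos": [0, 0, 0], "turn": [0, 0, -0.1082], "fingers": 1},
    {"delta_pos": [0, 0, 0], "turn": [0, 0, -0.1178], "fingers": 1},
    {"delta_pos": [0, 0, 0], "turn": [0, 0, -0.1178], "fingers": 1}
  ]
}}

```text
clock: 4.35
position: [0.4767, 0.3296, 0.089]
ee_rot: [0.109, 0.994, -0.001, -0.0]
ft_force: [-6.8, -6.8, 11.7]
grip_width: 0.156
grasp_force: 27.2
```

```bash
python3 - <<'E'
from h import *
o=get_obs();print(o['ft_force'],o['torque'],(down(171.5).inv()*Ro.from_quat(o['ee_rot'])).as_rotvec())
E
```

```text
[-6.8157471  -6.84196235 11.66120339] [-1.25795349  1.38711085 -0.01949161] [0.00183516 0.00034866 0.07071351]
```

Moving freely, with no stop torque yet. I'll continue in small steps.

In the tool's units: -0.12 rad is -0.0191.

{"api": "move_arm", "payload": {
  "plan": [
    {"delta_pos": [0, 0, 0], "turn": [0, 0, -0.0064], "fingers": 1},
    {"delta_pos": [0, 0, 0], "turn": [0, 0, -0.0127], "fingers": 1},
    {"delta_pos": [0, 0, 0], "turn": [0, 0, -0.0191], "fingers": 1},
    {"delta_pos": [0, 0, 0], "turn": [0, 0, -0.0191], "fingers": 1}
  ]
}}

```text
clock: 4.85
position: [0.4766, 0.3295, 0.089]
ee_rot: [0.051, 0.999, -0.001, -0.001]
ft_force: [-7.2, -6.4, 11.8]
grip_width: 0.156
grasp_force: 46.2
```

```bash
python3 - <<'E'
from h import *
o=get_obs();print(o['ft_force'],o['torque'],(down(171.5).inv()*Ro.from_quat(o['ee_rot'])).as_rotvec())
E
```

```text
[-7.2350957  -6.42320956 11.84491456] [-1.14948659  1.68542342 -1.29857414] [ 0.0016534   0.00101659 -0.0468687 ]
```

The torque jumped to -1.3 N m, so it is on the stop. I'll release, rise and look.

In the tool's units: -0.17 m is -0.2125, -0.15 m is -0.1875, 1 rad is 0.1592.

{"api": "move_arm", "payload": {
  "plan": [
    {"delta_pos": [0, 0, 0], "turn": [0, 0, 0], "fingers": 0.3},
    {"delta_pos": [0, 0, 0], "turn": [0, 0, 0], "fingers": 0.3},
    {"delta_pos": [0, 0, 0], "turn": [0, 0, 0], "fingers": 0.3},
    {"delta_pos": [0, 0, -0.075], "turn": [0, 0, 0], "fingers": 0.3},
    {"delta_pos": [0, 0, -0.15], "turn": [0, 0, 0], "fingers": 0.3},
    {"delta_pos": [0, 0, -0.1875], "turn": [0, 0, 0], "fingers": 0.3},
    {"delta_pos": [-0.15, 0, -0.1875], "turn": [0, 0, 0.0796], "fingers": 0.3},
    {"delta_pos": [-0.15, -0.125, -0.1875], "turn": [0, 0, 0.1273], "fingers": 0.3},
    {"delta_pos": [-0.15, -0.2125, -0.1875], "turn": [0, 0, 0.1592], "fingers": 0.3},
    {"delta_pos": [-0.175, -0.2125, -0.1875], "turn": [0, 0, 0.1592], "fingers": 0.3},
    {"delta_pos": [-0.175, -0.2125, -0.1875], "turn": [0, 0, 0.1592], "fingers": 0.3}
  ]
}}

```text
clock: 6.22
position: [0.602, 0.1401, 0.2374]
ee_rot: [0.502, 0.865, -0.001, 0.001]
ft_force: [-1.4, 0.9, -0.6]
grip_width: 0.699
grasp_force: 0.0
```

```bash
python3 - <<'E'
from h import *
a=snap('top','t2');snap('side','s2')
I=cv2.imread('pics/s2.png');J=cv2.imread('pics/t2.png')
r=lambda im,x,y,w,h,s:cv2.resize(im[y:y+h,x:x+w],None,fx=s,fy=s,interpolation=cv2.INTER_CUBIC)
cv2.imwrite('pics/c5.png',np.hstack([r(I,295,325,90,90,4),r(J,170,210,80,90,5)[:360],][:2]))
o=get_obs();print(o['position'],np.round(o['joint_pos'],2))
th=np.radians(180-69.2)
c=np.array([.653,.077]);yd=np.array([np.cos(th),np.sin(th)])
g=c-.020*yd;print(g,rel([*g,.15],down(110.8)),rel([*g,.052],down(110.8)))
E
```

```text
[0.59991504 0.14589745 0.23801398] [ 0.3   0.43 -0.82  1.46  0.32  1.39  0.  ]
[0.66010214 0.05830349] (array([-0.106 ,  0.0077,  0.088 ]), array([1.00e-04, 3.00e-04, 1.66e-01])) (array([-0.1059,  0.0077,  0.186 ]), array([1.00e-04, 3.00e-04, 1.66e-01]))
```

View pics/c5.png

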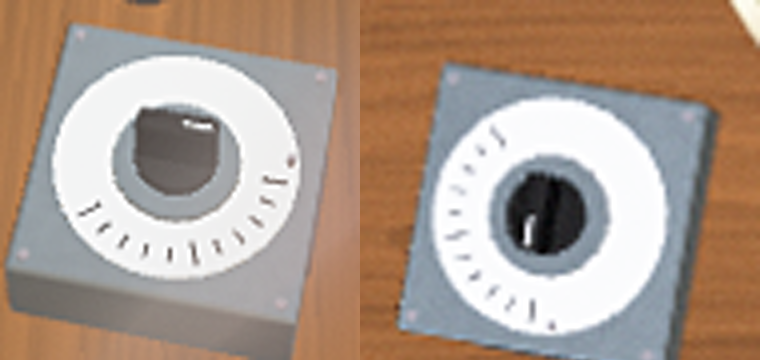

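The pointer is now parallel to the meter's sides at the zero mark. On to the plate.

In the tool's units: 0.11 m is 0.1375, 0.04 m is 0.05, 0.166 rad is 0.0264.

{"api": "move_arm", "payload": {
  "plan": [
    {"delta_pos": [-0.075, 0.005, 0.05], "turn": [0, 0, 0.0159], "fingers": 0.4},
    {"delta_pos": [-0.1325, 0.01, 0.1], "turn": [0, 0, 0.0264], "fingers": 0.5},
    {"delta_pos": [-0.1325, 0.01, 0.1375], "turn": [0, 0, 0.0264], "fingers": 0.5},
    {"delta_pos": [-0.1325, 0.01, 0.1375], "turn": [0, 0, 0.0264], "fingers": 0.5},
    {"delta_pos": [-0.1325, 0.01, 0.1375], "turn": [0, 0, 0.0264], "fingers": 0.5},
    {"delta_pos": [-0.1325, 0.01, 0.1375], "turn": [0, 0, 0.0264], "fingers": 0.5}
  ]
}}

```text
clock: 7.08
position: [0.6609, 0.0614, 0.1303]
ee_rot: [0.565, 0.825, 0.001, 0.001]
ft_force: [-0.6, -0.8, 0.3]
grip_width: 0.494
grasp_force: 0.0
```

```bash
python3 - <<'E'
from h import *
a=snap('top','t3');b=snap('side','s3')
I=cv2.imread('pics/s3.png');J=cv2.imread('pics/t3.png')
r=lambda im,x,y,w,h,s:cv2.resize(im[y:y+h,x:x+w],None,fx=s,fy=s,interpolation=cv2.INTER_CUBIC)
cv2.imwrite('pics/c6.png',np.hstack([r(I,235,190,90,100,5),r(J,270,150,60,100,5)]))
o=get_obs();print(o['position'])
g=[.6601,.0583]
print(rel([*g,.052],down(110.8)))
E
```

```text
[0.66075668 0.06059193 0.12965116]
(array([-0.0018, -0.0016,  0.0776]), array([0.0021, 0.0008, 0.006 ]))
```

View pics/c6.png

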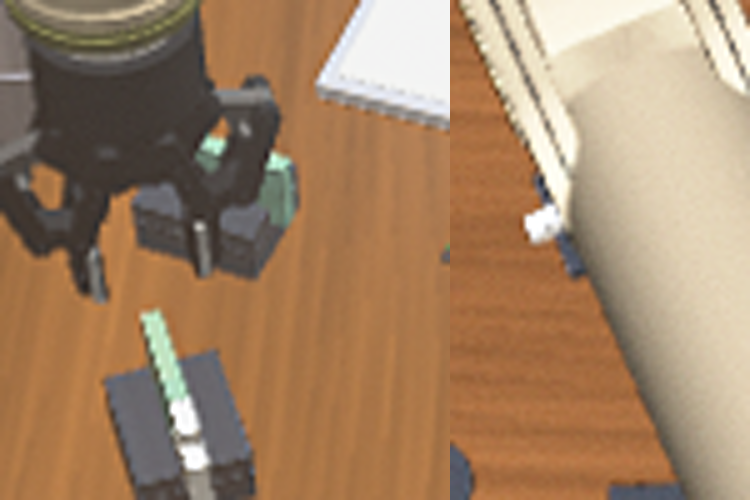

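The fingers straddle the plate's clear half: tips at about (95,300) and (205,275) in the crop, plate below at (160,340). Descend and close.

In the tool's units: 0.077 m is 0.0963, 0.065 m is 0.0813, 0.006 rad is 0.001.

{"api": "move_arm", "payload": {
  "force": 50,
  "plan": [
    {"delta_pos": [-0.0013, -0.0025, 0.05], "turn": [0, 0, 0.001], "fingers": 0.5},
    {"delta_pos": [-0.0013, -0.0025, 0.0813], "turn": [0, 0, 0.001], "fingers": 0.5},
    {"delta_pos": [-0.0013, -0.0025, 0.0963], "turn": [0, 0, 0.001], "fingers": 0.5},
    {"delta_pos": [-0.0013, -0.0025, 0.0963], "turn": [0, 0, 0.001], "fingers": 0.5},
    {"delta_pos": [-0.0013, -0.0025, 0.0963], "turn": [0, 0, 0.001], "fingers": 1},
    {"delta_pos": [-0.0013, -0.0025, 0.0963], "turn": [0, 0, 0.001], "fingers": 1},
    {"delta_pos": [-0.0013, -0.0025, 0.0963], "turn": [0, 0, 0.001], "fingers": 1},
    {"delta_pos": [-0.0013, -0.0025, 0.0963], "turn": [0, 0, 0.001], "fingers": 1},
    {"delta_pos": [-0.0013, -0.0025, 0.0963], "turn": [0, 0, 0.001], "fingers": 1},
    {"delta_pos": [-0.0013, -0.0025, 0.0963], "turn": [0, 0, 0.001], "fingers": 1}
  ]
}}

```text
clock: 8.43
position: [0.6596, 0.0583, 0.0523]
ee_rot: [0.568, 0.823, 0.001, 0.001]
ft_force: [-0.6, 0.5, 6.2]
grip_width: 0.103
grasp_force: 50.0
```

Width is 8.8 mm at 50 N, so the plate is held. Lift it straight up.

In the tool's units: -0.2 m is -0.25, -0.18 m is -0.225.

{"api": "move_arm", "payload": {
  "plan": [
    {"delta_pos": [0, 0, -0.025], "turn": [0, 0, 0], "fingers": 1},
    {"delta_pos": [0, 0, -0.0625], "turn": [0, 0, 0], "fingers": 1},
    {"delta_pos": [0, 0, -0.1125], "turn": [0, 0, 0], "fingers": 1},
    {"delta_pos": [0, 0, -0.175], "turn": [0, 0, 0], "fingers": 1},
    {"delta_pos": [0, 0, -0.225], "turn": [0, 0, 0], "fingers": 1},
    {"delta_pos": [0, 0, -0.25], "turn": [0, 0, 0], "fingers": 1},
    {"delta_pos": [0, 0, -0.25], "turn": [0, 0, 0], "fingers": 1},
    {"delta_pos": [0, 0, -0.25], "turn": [0, 0, 0], "fingers": 1}
  ]
}}

```text
clock: 9.43
position: [0.6582, 0.0578, 0.2489]
ee_rot: [0.568, 0.823, -0.001, -0.001]
ft_force: [0.1, 0.2, -1.5]
grip_width: 0.108
grasp_force: 50.3
```

```bash
python3 - <<'E'
from h import *
o=get_obs();print(o['position'],o['grip_width'],np.round(o['joint_pos'],2))
# plate x azimuth -24 => tool x yaw 66, tilt -45 deg about tool x
Rf=down(66,-45); print(Rf.as_matrix().round(2))
lab=np.array([.049,.005,.010]); T=np.array([.5174,-.2300,.2])-Rf.apply(lab); print('tcp',T,rel(T,Rf),rel(T+[0,0,.05],down(66)))
E
```

```text
[0.65816054 0.05784457 0.24894486] 0.10782930536978155 [ 0.35  0.51 -0.74  1.31  0.33  1.45 -0.  ]
[[ 0.41  0.65  0.65]
 [ 0.91 -0.29 -0.29]
 [-0.    0.71 -0.71]]
tcp [ 0.48778029 -0.27044963  0.20353553] (array([-0.2468, -0.2754,  0.046 ]), array([-0.747 , -0.3057,  0.7395])) (array([-0.2468, -0.2755, -0.004 ]), array([-2.700e-03,  6.000e-04,  7.805e-01]))
```

In the tool's units: -0.275 m is -0.3438, -0.004 m is -0.005, 0.78 rad is 0.1241.

{"api": "move_arm", "payload": {
  "plan": [
    {"delta_pos": [-0.05, -0.0563, -0.005], "turn": [0, 0, 0.0191], "fingers": 1},
    {"delta_pos": [-0.1, -0.1125, -0.005], "turn": [0, 0, 0.0398], "fingers": 1},
    {"delta_pos": [-0.15, -0.1688, -0.005], "turn": [0, 0, 0.0605], "fingers": 1},
    {"delta_pos": [-0.2, -0.225, -0.005], "turn": [0, 0, 0.0796], "fingers": 1},
    {"delta_pos": [-0.25, -0.2813, -0.005], "turn": [0, 0, 0.1003], "fingers": 1},
    {"delta_pos": [-0.3, -0.3313, -0.005], "turn": [0, 0, 0.121], "fingers": 1},
    {"delta_pos": [-0.3088, -0.3438, -0.005], "turn": [0, 0, 0.1241], "fingers": 1},
    {"delta_pos": [-0.3088, -0.3438, -0.005], "turn": [0, 0, 0.1241], "fingers": 1},
    {"delta_pos": [-0.3088, -0.3438, -0.005], "turn": [0, 0, 0.1241], "fingers": 1}
  ]
}}

```text
clock: 10.55
position: [0.4897, -0.2683, 0.2545]
ee_rot: [0.838, 0.546, 0.0, -0.001]
ft_force: [-0.5, 0.5, -1.1]
grip_width: 0.107
grasp_force: 50.3
```

```bash
python3 - <<'E'
from h import *
o=get_obs();print(o['position'],o['grip_width'],np.round(o['joint_pos'],2))
print(rel([ 0.4878,-0.2704,0.2035],down(66,-45)))
E
```

```text
[ 0.48967483 -0.26828549  0.254457  ] 0.10658306602266625 [ 0.87  0.22 -0.52  1.6   0.11  1.35 -0.08]
(array([-0.0027, -0.0008,  0.051 ]), array([-0.7861, -0.0023,  0.0032]))
```

In the tool's units: 0.051 m is 0.0638, -0.001 m is -0.0013, -0.52 rad is -0.0828.

{"api": "move_arm", "payload": {
  "plan": [
    {"delta_pos": [-0.0013, 0, 0.0125], "turn": [-0.0207, 0, 0], "fingers": 1},
    {"delta_pos": [-0.0013, 0, 0.025], "turn": [-0.0414, 0, 0], "fingers": 1},
    {"delta_pos": [-0.0025, 0, 0.0375], "turn": [-0.0621, 0, 0], "fingers": 1},
    {"delta_pos": [-0.0025, 0, 0.05], "turn": [-0.0828, 0, 0], "fingers": 1},
    {"delta_pos": [-0.0038, 0, 0.0638], "turn": [-0.1035, 0, 0], "fingers": 1},
    {"delta_pos": [-0.0038, 0, 0.0638], "turn": [-0.1251, 0, 0], "fingers": 1},
    {"delta_pos": [-0.0038, 0, 0.0638], "turn": [-0.1251, 0, 0], "fingers": 1},
    {"delta_pos": [-0.0038, 0, 0.0638], "turn": [-0.1251, 0, 0], "fingers": 1},
    {"delta_pos": [-0.0038, 0, 0.0638], "turn": [-0.1251, 0, 0], "fingers": 1},
    {"delta_pos": [-0.0038, 0, 0.0638], "turn": [-0.1251, 0, 0], "fingers": 1}
  ]
}}

```text
clock: 11.8
position: [0.4884, -0.2731, 0.2047]
ee_rot: [0.775, 0.503, 0.209, 0.321]
ft_force: [-0.2, 0.8, -0.4]
grip_width: 0.104
grasp_force: 50.4
```

```bash
python3 - <<'E'
from h import *
a=snap('top','t4');b=snap('side','s4')
o=get_obs();R=Ro.from_quat(o['ee_rot']);L=o['position']+R.apply([.049,.005,.010])
print(o['position'],o['grip_width'],np.round(o['joint_pos'],2),np.round(o['joint_velocities'],3),'label',L,'xangle',np.degrees(np.arccos(R.as_matrix()[2,1])))
print(proj(a,L),proj(b,L))
I=cv2.imread('pics/s4.png');J=cv2.imread('pics/t4.png')
r=lambda im,x,y,w,h,s:cv2.resize(im[y:y+h,x:x+w],None,fx=s,fy=s,interpolation=cv2.INTER_CUBIC)
cv2.imwrite('pics/c7.png',np.hstack([r(I,240,90,200,240,2),r(J,260,150,200,240,2)]))
E
```

```text
[ 0.48803793 -0.27311763  0.2043131 ] 0.10354327723466378 [ 0.87 -0.2  -0.39  2.32 -0.42  0.24  0.41] [-0.003 -0.004  0.005  0.008 -0.007 -0.005  0.004] label [ 0.51764437 -0.23265747  0.20078689] xangle 44.968172901980175
(np.float64(422.5559095447375), np.float64(234.09608021407195)) (np.float64(331.40623736579784), np.float64(139.79209599518433))
```

View pics/c7.png

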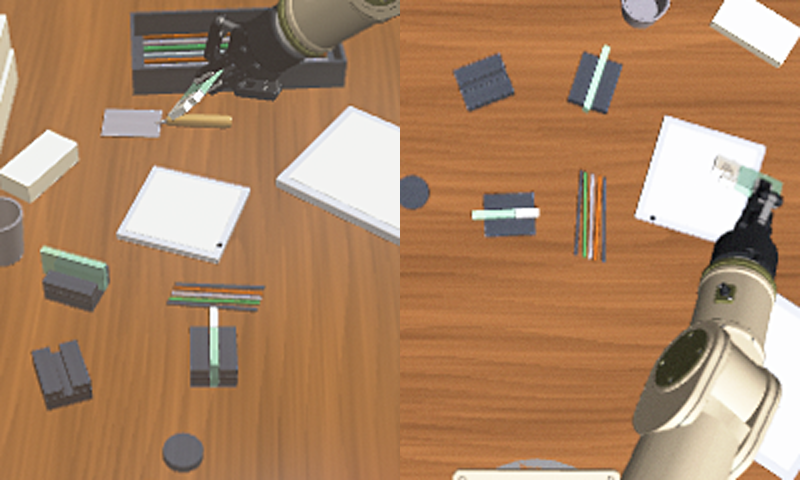

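The label faces the top camera at about (422,234), as predicted. The stand is empty and nothing else has moved, so I'll hand in.

```bash
python3 -c "
from h import *
print(hand_in())"
```

```text
the job is handed in; nothing more can be done
None
```

The job is handed in but no verdict came back: the knob is on its zero stop, and the witness plate is held still by its clear end, label side up at 45° and about 20 cm up, over the middle of the light pad by my measurements.

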